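Load the keyhole pallet onto the angle fixture and clamp it

TASK

Load the pallet (the aluminium plate with a block bolted on it) onto the sloping angle fixture: set its two keyholes over the two headed studs until the plate lies flat on the face, then slide it down the slope until the studs reach the ends of the slots. Then turn the T-handle clockwise until rising resistance shows that the clamp holds the plate firmly, and let go, leaving the other things on the bench where they are.

Things in the scene. Friction and masses are not known exactly. Their poses are not given: they have to be found in the camera images.
- face: Sloping top of the dark steel angle fixture: 225 mm up the slope (x -177 to +48 mm), 150 mm wide, rising away from the robot at 30 degrees to the bench. Fixed; its place and yaw differ from run to run. Origin: on the face surface, half-way between the two studs. x points up the slope, y across it, z square out of the face. Bare surface apart from the studs and the clamp.
- stud_a (a point): Centre of the top of one steel stud, at x 0, y +42 mm of face, 17 mm above the face; axes as face. Both studs stand square to the face: neck 10 mm in diameter and 11 mm high, then a head 18 mm in diameter and 6 mm thick.
- stud_b (a point): Centre of the top of the other, equal stud, at x 0, y -42 mm of face.
- clamp_nose (a point): Clamp at the middle of the face's lower end: upper side of its overhanging nose on the screw axis (x -131, y 0, z 32 mm of face, whose axes it shares). The nose is 50 mm wide, 16 mm thick, its underside 16 mm above the face; it reaches from x -175 to -121 mm and stands on a riser from x -175 to -149 mm. A collar, 22 mm in diameter, rises 4 mm above it. The plate's plain end goes under the nose.
- block (a point): Centre of the aluminium block on the pallet: 56 (x) by 46 (y) by 34 mm high, to grasp across its 46 mm. It is bolted on a loose aluminium plate 160 (x) by 130 (y) by 8 mm that lies flat on the bench; 0.5 to 0.8 kg in all, balance point 13 mm below, 7 mm in x. This point is 25 mm above the plate's underside. z is square out of the plate, x points to the keyhole end, which goes up the slope.
- plain_end (a point): Middle of the pallet plate's plain end (the end away from the keyholes) on its underside: 70 mm in -x from block; axes as block. The plate reaches 160 mm from here to its keyhole end. Locked, this edge is 5 mm short of the clamp's riser, 13 mm past the screw's axis.
- entry (a point): On the pallet plate's underside, half-way between the round entries of its two keyholes: 38 mm in x from block, 25 mm below it; axes as block. Each keyhole (y +42, -42 mm) is a 26 mm round entry with a 13 mm wide slot towards +x that lets the stud travel 36 mm. Heads through the entries: this point is at x 0, y 0, z 0 of face; locked: x -36 mm.
- clamp_screw (a joint): Turn of the T-handle, rad; grows clockwise seen from the handle, feeding screw, handle and pad 2.5 mm per rad towards the face. Starts between 0 and 0.4. Running friction 0.2 N m. The pad meets the 8 mm plate near 1.0; past this the torque rises by about 0.05 N m per 0.1 rad, and a rise of 0.12 to 0.2 N m (0.3 to 0.4 rad further) holds the plate firmly. The screw stays where it is left.
- handle (a point): Middle of the T-handle's bar, on the screw axis, about 72 mm above the face. The bar is steel, 10 mm thick, 64 mm between the 14 mm balls at its ends; the stem below is 10 mm thick and bare for about 33 mm below the bar's centre. x lies along the bar, z along the screw axis out of the face. At the start the bar lies across the slope within 0.2 rad. It turns and sinks with the screw.
- clamp_pad: The screw's swivel pad with its white nylon nose, 15 mm in diameter, under the clamp's nose; origin at the centre of the surface that presses on the plate. It moves with the screw.
- setup_block: Bystander: steel setting-up block 76 x 51 x 25 mm with three holes, lying between the fixture and the pallet. Origin under its centre.
- wrench: Bystander: open-ended wrench 170 mm long, lying near the middle of the bench. Origin under its centre.
- caliper: Bystander: digital caliper 230 mm long, lying at the back. Origin under its centre.
- mallet: Bystander: hammer 240 mm long, lying on the right. Origin under its centre.
- oiler: Bystander: white oil bottle, 60 mm in diameter, 160 mm high, standing on the left. Origin under its centre.
- tool_holder: Bystander: steel milling tool holder, 62 mm in diameter, 158 mm high, standing on its nut on the left. Origin under its centre.
- square: Bystander: engineer's square, 107 x 70 mm, lying on the right. Origin under the middle of its stock.
There are look-alikes about, which are no part of the job. Of the things like the part that bears block, leave any that is red; of the rest the smaller one is meant.

How it is judged:
On the way, in this order (a step that is already met when the one before it is completed fails the run):
1. the pallet is picked up off the bench (height (world z) of block above 0.06 m), for 0.1 s.
2. the stud heads are through the keyhole entries and the plate lies on the face (x of entry in the frame of face between -0.014 and 0.008 m and y of entry in the frame of face between -0.008 and 0.008 m and z of entry in the frame of face below 0.004 m and angle between the z axis of entry and the z axis of face, either way round below 0.1 rad and angle between the x axis of entry and the x axis of face, either way round below 0.15 rad), for 0.04 s.
3. the pallet has slid down until the studs are locked at the ends of the slots (x of entry in the frame of face below -0.031 m and z of entry in the frame of face below 0.004 m and angle between the z axis of entry and the z axis of face, either way round below 0.06 rad and y of entry in the frame of face between -0.006 and 0.006 m), for 0.1 s.
4. the T-handle has been turned until the pad presses on the plate (contact force between clamp_pad and pallet above 12 N), for 0.2 s.
At the end, for the whole second after the job is handed in: The pallet lies flat on the sloping face (within 3 mm and 0.05 rad) with both studs locked at the slot ends (slid at least 31 of the 36 mm, within 5 mm sideways), and the clamp pad presses on the plate with more than 15 N after the T-handle has been let go (x of entry in the frame of face between -0.042 and -0.031 m and y of entry in the frame of face between -0.005 and 0.005 m and z of entry in the frame of face below 0.003 m and angle between the z axis of entry and the z axis of face, either way round below 0.05 rad and contact force between clamp_pad and pallet above 12 N); the robot touches nothing.
It fails at once if a bystander is pushed more than 25 mm from its place (distance of any of setup_block, wrench, caliper, mallet, oiler, tool_holder, square from where it was at the start of the episode above 0.025 m).
It also fails if it takes over 64 s, if anything falls off the work surface, if the arm or the gripper's body presses on something with over 40 N, if the wrist force passes 120 N, or if a joint passes its speed limit or range.

ROBOT

A 7-joint arm with a two-finger parallel gripper is mounted at the origin on the work surface. World frame = base frame: x ahead of the robot, y to its left, z up, the work surface at z = 0. Lengths are in m, angles in rad, forces in N, time in s.
With the tool pointing down it reaches from about 0.425 to 0.875 m from the base axis. Payload 9.9 kg.
Tool frame: the origin (TCP) lies between the finger pads; the fingertips stand 22 mm ahead of it and the grasp point (between the pads) lies 3 mm ahead of it (arm.tips_ahead is the distance from the TCP to the fingertips, in m); z points along the fingers, y is the line along which they close (so a half turn about z gives the same grasp; the last joint's range is limited). The gripper opens to 85 mm and grips with 20 to 120 N. Pads are 22 mm wide; open, the fingers measure 114 mm over their backs; the gripper's body (76 mm by 85 mm) begins 54 mm behind the grasp point. The pads swing forward as they close: fully open they stand 13 mm farther back than shut.
Start: joints at [1.204, 0.576, 0.025, 1.437, -0.015, 1.129, -0.057], TCP at [0.188, -0.648, 0.253] pointing down, gripper open.
Joint ranges: [-2.76, 2.76], [-0.34, 2.15], [-1.52, 1.57], [0.19, 2.46], [-1.09, 4.23], [0.17, 1.99], [-2.82, 2.82]. Speed limits (rad/s): [2.22, 2.22, 3.01, 3.01, 3.14, 3.14, 3.14].

INTERFACE

Orientations are given as [roll, pitch, yaw] about the fixed x, y, z axes, in that order (R = Rz(yaw) Ry(pitch) Rx(roll)).
In Python, from bench import arm, optics gives the robot as it stands. The module is installed in compiled form; this text tells all that it offers.
- The arm moves only by the tool drive_tool, never from a script. Its argument "motion" is a list of rows, each an object with "xyz": the shift along the tool's x, y, z in mm, a list of three; "delta_rot": the turn, a rotation vector about the tool's x, y, z in degrees, a list of three; "fingers": the finger opening in mm, from 0 to 85.4. A call has exactly 8 rows; each row shifts and turns the commanded pose from where the row before left it, along the tool's axes as they then stand; what a row does not reach is not made up. A row lasts 1/12 s, in which the tool goes at most 41.7 mm and 7.16 degrees, less where a joint would pass 70% of its speed; a pose out of reach is approached as far as the arm can. A call with a gripper value outside its range is refused whole. The fingers move at their own pace and stop on an object; "force" is the grip in N (left out, the last holds). Time passes only in rows, so rows that do not move let the fingers close, or fill a call up. It gives the time, the measured TCP pose, the force, the opening and the grip force at its end, in the units of the state.
- arm.get_obs(): the state, without advancing time (a new reading comes with each control period).
- optics.snapshot(name): name is "scene" or "top" or "wrist"; returns a dict with "frame" (400x640x3 uint8, red, green, blue), "depth" (400x640 float32, m along the optical axis (not along the pixel's ray), 0 where there is no reading), "fovy" (degrees; the focal length in pixels is half the picture's height over the tangent of half this angle, whatever the lens; pixels are square), "cx", "cy" (the principal point, pixels), "R" (3x3) and "t" (3): a world point X has camera coordinates R X + t. Camera axes: x right, y down, z forward; pixel columns grow to the right and rows downward; lengths in m; the calibration is good to about 2 mm. A picture is of the moment at which its call begins.
- arm.sign_off(): hands the job in; it is judged then, once.
The state is a dict: "clock": time; "joints": joint angles; "joint_vel": joint speeds; "joint_efforts": joint torques, N m; "position": TCP position; "tool_rot": TCP orientation; "contact_force": force on the tool from outside, world axes, zero at the start; "wrist_torque": the same for the moment, N m; "grip_width": opening from 0.0 (shut) to 1.0 (fully open); "gripper_force": force on a finger pad.
Only numpy, scipy, OpenCV 4.12 (cv2) and the standard library are available. Lean on these libraries where they do the work, as an engineer would, in place of code of your own. Each camera call takes 0.05 s, during which the arm holds its last target. There are 200 camera calls.

## Working session

There is one attempt and no reset: what is moved stays moved. The work goes in short steps, Python scripts to look and compute and a tool call to move; the robot and the scene stay as the last step left them, time stands still between calls to the robot, and variables do not carry over. Pictures are saved under pics/ and viewed, at most 10 in all, crops included, and the job is handed in when it is done.

Besides the shell and the picture viewer there is one more tool, called as name([rows], argument=value, ...), one row to a line, values as JSON. drive_tool: Moves the arm, as the interface text tells. Its arguments: {"type":"object","properties":{"motion":{"type":"array"},"force":{"type":"number"}},"required":["motion"]}

```bash
mkdir -p pics; cat > h.py <<'E'
import numpy as np, cv2
from scipy.spatial.transform import Rotation as Ro
from bench import arm, optics
def snap(n,f):
    s=optics.snapshot(n); np.savez(f'{f}.npz',**s)
    cv2.imwrite(f'pics/{f}.png',s['frame'][...,::-1]); return s
def load(f): return dict(np.load(f'{f}.npz'))
def crop(s,f,x0,y0,x1,y1,k):
    cv2.imwrite(f'pics/{f}.png',cv2.resize(s['frame'][y0:y1,x0:x1,::-1],None,fx=k,fy=k,interpolation=cv2.INTER_CUBIC))
def foc(s): return 200/np.tan(np.radians(float(s['fovy']))/2)
def cloud(s):
    v,u=np.mgrid[0:400,0:640]; d=s['depth']; f=foc(s)
    P=np.stack([(u-s['cx'])/f*d,(v-s['cy'])/f*d,d],-1)
    return (P-s['t'])@s['R']
def ray(s,u,v):
    f=foc(s); d=s['R'].T@np.array([(u-s['cx'])/f,(v-s['cy'])/f,1]); return -s['R'].T@s['t'],d
def onz(s,u,v,z):
    o,d=ray(s,u,v); return o+d*(z-o[2])/d[2]
E
python3 - <<'E'
from h import *
a=snap('scene','s0');b=snap('top','t0')
cv2.imwrite('pics/a0.png',np.hstack([cv2.resize(x['frame'][...,::-1],(640,400)) for x in (a,)]))
for x in(a,b): print(x['fovy'],x['cx'],x['cy'],-x['R'].T@x['t'],x['R'])
print(arm.get_obs(),arm.tips_ahead)
E
```

```text
49.591128969112106 318.108102398715 194.46353563005692 [ 0.94090044 -0.67125829  1.06916489] [[ 0.84000876  0.54256486  0.00294163]
 [ 0.42538222 -0.65519964 -0.62431034]
 [-0.3368015   0.52567747 -0.78117088]]
45.24205418144246 318.0826978592775 202.8210095129107 [ 0.35194931 -0.01308815  1.40615468] [[ 5.40654441e-04 -9.99825947e-01 -1.86489301e-02]
 [-9.93233896e-01  1.62879463e-03 -1.16119662e-01]
 [ 1.16129826e-01  1.85855301e-02 -9.93060140e-01]]
{'clock': 0.1, 'joints': array([ 1.2042081 ,  0.57649026,  0.02479642,  1.43779258, -0.01498901,
        1.12902276, -0.05650198]), 'joint_vel': array([ 0.00053449, -0.00255795, -0.00100327, -0.00033279,  0.00020427,
        0.00050114, -0.00078287]), 'joint_efforts': array([ 5.41094327e-03, -7.67307401e+01,  2.25775681e+00, -2.86608589e+01,
        1.59754953e-02,  8.55055841e-03,  4.91816337e-06]), 'position': array([ 0.18827977, -0.64782814,  0.25251043]), 'tool_rot': array([-3.14006461e+00,  6.14862837e-05,  2.82866649e-01]), 'contact_force': array([-0.3188087 , -0.52018566,  0.03770825]), 'wrist_torque': array([ 0.04679577, -0.02199654, -0.05271398]), 'gripper_force': 0.0, 'grip_width': 0.9978872749516482} 0.022
```

View pics/t0.png

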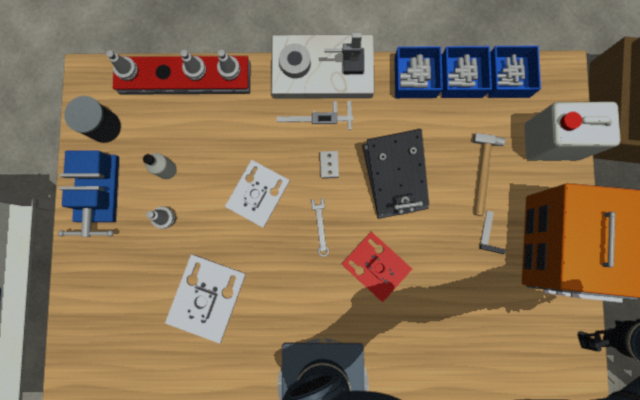

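View pics/s0.png

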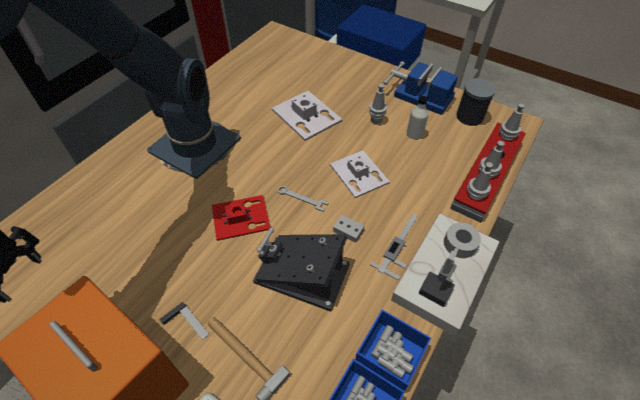

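Pallet look-alikes in the top view are: silver at (257,193), a larger silver at (205,298) and red at (377,266). I choose (257,193), the smaller one that isn't red. The fixture is at (397,173), with studs near (383,157) and (413,150) and the clamp at (404,205).

```bash
python3 - <<'E'
from h import *
t=load('t0')
a=cv2.resize(t['frame'][150:235,215:300,::-1],(400,400),interpolation=2)
b=cv2.resize(t['frame'][125:222,350:447,::-1],(400,400),interpolation=2)
cv2.imwrite('pics/c1.png',np.hstack([a,b]))
P=cloud(t); d=t['depth']
# face plane
m=np.zeros((400,640),bool); m[135:215,368:428]=1
Q=P[m&(d>0)]
best=0
rng=np.random.default_rng(0)
for _ in range(500):
    p=Q[rng.choice(len(Q),3,False)]; n=np.cross(p[1]-p[0],p[2]-p[0]); n/=np.linalg.norm(n)+1e-12
    if n[2]<0:n=-n
    if abs(n[2]-.866)>.03: continue
    k=abs((Q-p[0])@n)<.003
    if k.sum()>best: best=k.sum();K=k
c=Q[K].mean(0);n=np.linalg.svd(Q[K]-c,full_matrices=0)[2][2];n*=np.sign(n[2])
print('plane',c,n,best,len(Q),'yaw',np.degrees(np.arctan2(-n[1],-n[0])),'tilt',np.degrees(np.arccos(n[2])), ((Q[K]-c)@n).std())
# pallet
m[:]=0;m[155:232,220:295]=1
z=P[...,2]
pm=m&(z>.004)&(z<.014); bm=m&(z>.025)
for q in(pm,bm):
    print(q.sum(),np.median(z[q]),P[q].mean(0),cv2.minAreaRect((P[q][:,:2]*1000).astype(np.float32)))
E
```

```text
plane [ 0.59604662 -0.21009939  0.09248636] [-0.49645795 -0.09977219  0.86230796] 2689 4786 yaw 11.363255242384172 tilt 30.423283592000736 0.0015548578958153611
1799 0.007269744898291885 [0.5423644  0.1927077  0.00758145] ((546.3670043945312, 194.01162719726562), (226.90167236328125, 220.68475341796875), 0.012726050801575184)
289 0.04093813293270454 [0.52587586 0.18502753 0.11575126] ((464.0944519042969, 93.508544921875), (303.6170654296875, 59.78462600708008), 54.686485290527344)
```

View pics/c1.png

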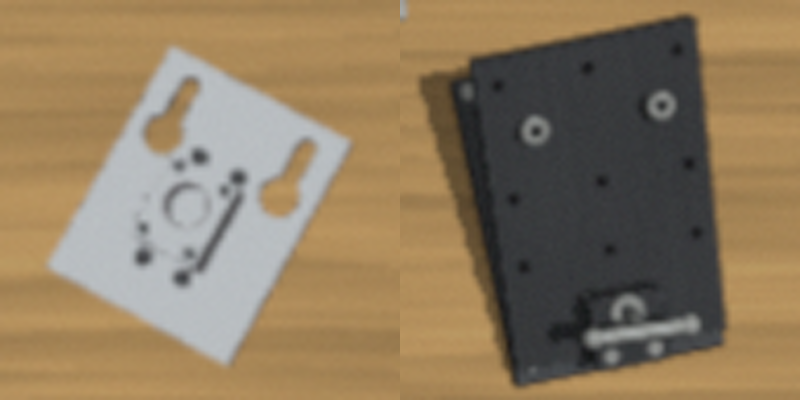

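The close crop shows the smaller silver plate, with keyhole entries at crop (164,132) and (280,197). The studs are at crop (536,130) and (661,105), and the bar runs from (594,338) to (691,324). Now I'll convert these to poses.

```bash
python3 - <<'E'
from h import *
t=load('t0'); P=cloud(t)
L=lambda p:((p[0]+.5)/(400/85)+215-.5,(p[1]+.5)/(400/85)+150-.5)
F=lambda p:((p[0]-400+.5)/(400/97)+350-.5,(p[1]+.5)/(400/97)+125-.5)
c=[onz(t,*L(p),.008)*1e3 for p in[(172,46),(352,142),(230,366),(48,264)]]
for i in range(4): print(c[i].round(1),np.linalg.norm(c[i]-c[i-1]).round(1))
cen=np.mean(c,0); x=(c[0]+c[1]-c[2]-c[3]); print('centre',cen,'yaw',np.degrees(np.arctan2(x[1],x[0])))
e=[onz(t,*L(p),.004)*1e3 for p in[(164,132),(280,197)]]; print('entries',e,'mid',np.mean(e,0)); y=e[0]-e[1]; print(np.degrees(np.arctan2(-y[0],y[1])))
# face frame
cc=np.array([.59605,-.2101,.09249]); n=np.array([-.49646,-.09977,.86231])
def onp(u,v,h):
    o,d=ray(t,u,v); return o+d*(((cc+n*h-o)@n)/(d@n))
s=[onp(*F(p),.017) for p in[(536,130),(661,105)]]; print('studs',s,np.linalg.norm(s[0]-s[1]))
y=s[0]-s[1]; print('yaw studs',np.degrees(np.arctan2(-y[0],y[1])))
o=np.mean(s,0)-.017*n; print('origin',o)
b=[onp(*F(p),.072) for p in[(594,338),(691,324)]]; print('bar',b,np.mean(b,0),np.linalg.norm(b[0]-b[1]))
g=[onp(*F(p),0) for p in[(470,60),(694,15),(722,343)]]; print('corners',g)
E
```

```text
[645.8 212.1   8. ] 157.6
[584.1  97.8   8. ] 129.9
[443.5 172.6   8. ] 159.3
[507.4 287.5   8. ] 131.5
centre [545.17341814 192.52740805   8.        ] yaw -28.292097071062976
entries [array([591.44866097, 216.90661839,   4.        ]), array([549.90676989, 143.14492164,   4.        ])] mid [570.67771543 180.02577002   4.        ]
-29.387800747688146
studs [array([ 0.62669048, -0.16282299,  0.13531531]), array([ 0.64302696, -0.24445206,  0.1352762 ])] 0.08324774261131089
yaw studs 11.317127908441092
origin [ 0.64329854 -0.20194143  0.12063648]
bar [array([ 0.49211896, -0.2006653 ,  0.11724219]), array([ 0.5014531 , -0.26439058,  0.11524309])] [ 0.49678603 -0.23252794  0.11624264] 0.06443628426172053
corners [array([ 0.6708518 , -0.11946067,  0.14604288]), array([ 0.70016478, -0.26520514,  0.14605657]), array([ 0.49844579, -0.30310574,  0.02553523])]
```

drive_tool([
  {"xyz": [31.6,-22.7,0],"delta_rot": [0,0,0],"fingers": 85},
  {"xyz": [31.6,-22.7,0],"delta_rot": [0,0,0],"fingers": 85},
  {"xyz": [31.6,-22.7,0],"delta_rot": [0,0,0],"fingers": 85},
  {"xyz": [31.6,-22.7,0],"delta_rot": [0,0,0],"fingers": 85},
  {"xyz": [31.6,-22.7,0],"delta_rot": [0,0,0],"fingers": 85},
  {"xyz": [31.6,-22.7,0],"delta_rot": [0,0,0],"fingers": 85},
  {"xyz": [31.6,-22.7,0],"delta_rot": [0,0,0],"fingers": 85},
  {"xyz": [31.6,-22.7,0],"delta_rot": [0,0,0],"fingers": 85},
])

```text
clock: 0.77
position: [0.3812, -0.4015, 0.2531]
tool_rot: [-3.141, 0.0, 0.283]
contact_force: [1.4, -0.8, -0.4]
grip_width: 0.996
gripper_force: 0.0
```

drive_tool([
  {"xyz": [31.6,-22.7,0],"delta_rot": [0,0,0],"fingers": 85},
  {"xyz": [31.6,-22.7,0],"delta_rot": [0,0,0],"fingers": 85},
  {"xyz": [31.6,-22.7,0],"delta_rot": [0,0,0],"fingers": 85},
  {"xyz": [31.6,-22.7,0],"delta_rot": [0,0,0],"fingers": 85},
  {"xyz": [31.6,-22.7,0],"delta_rot": [0,0,0],"fingers": 85},
  {"xyz": [15,-37.7,0],"delta_rot": [0,0,0],"fingers": 85},
  {"xyz": [15,-37.7,0],"delta_rot": [0,0,0],"fingers": 85},
  {"xyz": [15,-37.7,0],"delta_rot": [0,0,0],"fingers": 85},
])

```text
clock: 1.43
position: [0.512, -0.1271, 0.2529]
tool_rot: [-3.141, 0.001, 0.283]
contact_force: [0.8, 0.2, -0.4]
grip_width: 0.999
gripper_force: 0.0
```

drive_tool([
  {"xyz": [15,-37.7,0],"delta_rot": [0,0,0],"fingers": 85},
  {"xyz": [15,-37.7,0],"delta_rot": [0,0,0],"fingers": 85},
  {"xyz": [15,-37.7,0],"delta_rot": [0,0,0],"fingers": 85},
  {"xyz": [15,-37.7,0],"delta_rot": [0,0,0],"fingers": 85},
  {"xyz": [15,-37.7,0],"delta_rot": [0,0,0],"fingers": 85},
  {"xyz": [15,-37.7,0],"delta_rot": [0,0,0],"fingers": 85},
  {"xyz": [15,-37.7,0],"delta_rot": [0,0,0],"fingers": 85},
  {"xyz": [15,-37.7,0],"delta_rot": [0,0,0],"fingers": 85},
])

```text
clock: 2.1
position: [0.5429, 0.196, 0.2531]
tool_rot: [3.141, 0.0, 0.283]
contact_force: [0.4, 0.5, 0.0]
grip_width: 0.993
gripper_force: 0.0
```

drive_tool([
  {"xyz": [0,0,0],"delta_rot": [0,0,6.4],"fingers": 85},
  {"xyz": [0,0,0],"delta_rot": [0,0,6.4],"fingers": 85},
  {"xyz": [0,0,0],"delta_rot": [0,0,6.4],"fingers": 85},
  {"xyz": [0,0,0],"delta_rot": [0,0,6.4],"fingers": 85},
  {"xyz": [0,0,0],"delta_rot": [0,0,6.4],"fingers": 85},
  {"xyz": [0,0,0],"delta_rot": [0,0,6.4],"fingers": 85},
  {"xyz": [0,0,0],"delta_rot": [0,0,6.4],"fingers": 85},
  {"xyz": [0,0,0],"delta_rot": [0,0,0],"fingers": 85},
])

```text
clock: 2.77
position: [0.543, 0.1942, 0.253]
tool_rot: [3.141, 0.0, -0.504]
contact_force: [-1.2, -0.1, 0.8]
grip_width: 0.993
gripper_force: 0.0
```

```bash
python3 - <<'E'
from h import *
s=snap('wrist','w1'); o=arm.get_obs(); print(o['clock'],o['position'],o['tool_rot'],o['joints'].round(3),o['contact_force'])
E
```

```text
2.8167 [0.54300112 0.19418754 0.253006  ] [ 3.14093124e+00  1.99072238e-04 -4.97133712e-01] [-0.454  0.429  0.044  1.706 -0.021  1.007 -2.471] [ 0.5663365  -0.99628446 -0.69498114]
```

View pics/w1.png

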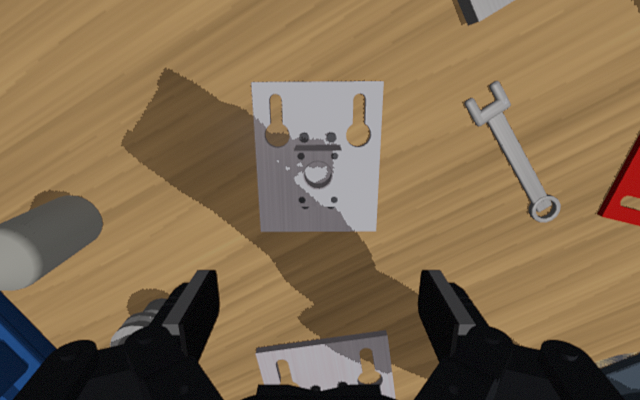

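Wrist view: the plate's corners are (252,82), (384,81), (377,231) and (262,232), with entries near (276,134) and (358,134). The plate is square to the tool. The larger plate is at the bottom.

```bash
python3 - <<'E'
from h import *
t=load('w1'); P=cloud(t)
c=[onz(t,*p,.008)*1e3 for p in[(252,82),(384,81),(377,231),(262,232)]]
for i in range(4): print(c[i].round(1),np.linalg.norm(c[i]-c[i-1]).round(1))
print(np.mean(c,0)); x=(c[0]+c[1]-c[2]-c[3]); yaw=np.arctan2(x[1],x[0]); print(np.degrees(yaw))
e=[onz(t,*p,.004)*1e3 for p in[(276,134),(358,134)]]; m=np.mean(e,0);print(e,m,m-38*np.array([np.cos(yaw),np.sin(yaw),0]))
z=P[...,2]; q=np.zeros(z.shape,bool); q[60:240,240:395]=1
b=q&(z>.036)&(z<.055); print(np.median(z[b]),cv2.minAreaRect((P[b][:,:2]*1000).astype(np.float32)),P[b].mean(0))
E
```

```text
[645.3 211.4   8. ] 160.3
[583.5  97.7   8. ] 129.5
[442.7 173.6   8. ] 160.0
[504.3 287.6   8. ] 129.6
[543.95360214 192.5766833    8.        ]
-28.356703682703383
[array([590.32064188, 217.71276354,   4.        ]), array([549.10356463, 143.17279066,   4.        ])] [569.71210325 180.4427771    4.        ] [536.27180938 198.4912326    4.        ]
0.04119555115827627 ((536.472412109375, 197.99061584472656), (45.91667175292969, 56.251914978027344), 61.57456588745117) [0.53645158 0.19781307 0.04113468]
```

drive_tool([
  {"xyz": [0,0,36],"delta_rot": [0,0,0],"fingers": 85},
  {"xyz": [0,0,36],"delta_rot": [0,0,0],"fingers": 85},
  {"xyz": [0,0,36],"delta_rot": [0,0,0],"fingers": 85},
  {"xyz": [0,0,36],"delta_rot": [0,0,0],"fingers": 85},
  {"xyz": [0,0,36],"delta_rot": [0,0,0],"fingers": 85},
  {"xyz": [0,0,25],"delta_rot": [0,0,0],"fingers": 85},
  {"xyz": [0,0,12],"delta_rot": [0,0,0],"fingers": 85},
  {"xyz": [0,0,0],"delta_rot": [0,0,0],"fingers": 65},
], force=80)

```text
clock: 3.48
position: [0.5418, 0.1936, 0.0338]
tool_rot: [3.138, 0.003, -0.496]
contact_force: [0.1, -0.1, 0.1]
grip_width: 0.879
gripper_force: 0.0
```

drive_tool([
  {"xyz": [0,0,0],"delta_rot": [0,0,0],"fingers": 40},
  {"xyz": [0,0,0],"delta_rot": [0,0,0],"fingers": 40},
  {"xyz": [0,0,0],"delta_rot": [0,0,0],"fingers": 40},
  {"xyz": [0,0,0],"delta_rot": [0,0,0],"fingers": 40},
  {"xyz": [0,0,0],"delta_rot": [0,0,0],"fingers": 40},
  {"xyz": [0,0,0],"delta_rot": [0,0,0],"fingers": 40},
  {"xyz": [0,0,0],"delta_rot": [0,0,0],"fingers": 40},
  {"xyz": [0,0,0],"delta_rot": [0,0,0],"fingers": 40},
], force=80)

```text
clock: 4.15
position: [0.5443, 0.1943, 0.0384]
tool_rot: [-3.139, -0.002, -0.499]
contact_force: [-0.7, -1.2, 7.0]
grip_width: 0.519
gripper_force: 83.9
```

drive_tool([
  {"xyz": [0,0,-15],"delta_rot": [0,0,0],"fingers": 40},
  {"xyz": [0,0,-30],"delta_rot": [0,0,0],"fingers": 40},
  {"xyz": [0,0,-36],"delta_rot": [0,0,0],"fingers": 40},
  {"xyz": [0,0,-36],"delta_rot": [0,0,0],"fingers": 40},
  {"xyz": [0,0,-36],"delta_rot": [0,0,0],"fingers": 40},
  {"xyz": [0,0,-36],"delta_rot": [0,0,0],"fingers": 40},
  {"xyz": [0,0,-36],"delta_rot": [0,0,0],"fingers": 40},
  {"xyz": [0,0,-15],"delta_rot": [0,0,0],"fingers": 40},
])

```text
clock: 4.82
position: [0.5443, 0.1944, 0.2825]
tool_rot: [-3.136, -0.005, -0.499]
contact_force: [0.3, 0.1, -5.7]
grip_width: 0.524
gripper_force: 83.8
```

drive_tool([
  {"xyz": [0,0,0],"delta_rot": [0,0,-6.64],"fingers": 40},
  {"xyz": [0,0,0],"delta_rot": [0,0,-6.64],"fingers": 40},
  {"xyz": [0,0,0],"delta_rot": [0,0,-6.64],"fingers": 40},
  {"xyz": [0,0,0],"delta_rot": [0,0,-6.64],"fingers": 40},
  {"xyz": [0,0,0],"delta_rot": [0,0,-6.64],"fingers": 40},
  {"xyz": [0,0,0],"delta_rot": [0,0,-6.64],"fingers": 40},
  {"xyz": [0,0,0],"delta_rot": [0,0,0],"fingers": 40},
  {"xyz": [0,0,0],"delta_rot": [0,0,0],"fingers": 40},
])

```text
clock: 5.48
position: [0.543, 0.1937, 0.2769]
tool_rot: [-3.141, -0.0, 0.193]
contact_force: [0.0, -0.6, -5.3]
grip_width: 0.523
gripper_force: 83.5
```

```bash
cat >> h.py <<'E'
o0=np.array([.6433,-.2019,.1206]); YAW=11.35
def RF(): return Ro.from_euler('xyz',[0,-30,YAW],degrees=True).as_matrix()
def RT(o): return Ro.from_euler('xyz',o['tool_rot']).as_matrix()
def goto(entry, ex=.030, ez=.038, ey=0):
    "shift and turn in tool frame to bring plate entry to face coords"
    o=arm.get_obs(); R=RT(o); Rt=RF()@np.diag([1,-1,-1.])
    p=o0+RF()@np.array(entry)-Rt@np.array([ex,ey,ez])
    print('clk',o['clock'],'pos',o['position'],'rot',o['tool_rot'],'F',o['contact_force'].round(1),'w',o['grip_width'],'j7',o['joints'][6])
    print('target',p,'shift tool',(R.T@(p-o['position'])*1e3).round(1),'turn',np.degrees(Ro.from_matrix(R.T@Rt).as_rotvec()).round(2))
E
python3 - <<'E'
from h import *
goto([0,0,.045])
s=snap('wrist','w2'); P=cloud(s); cv2.imwrite('pics/w2.png',s['frame'][...,::-1])
E
```

```text
clk 5.4833 pos [0.5429517  0.19374492 0.27689403] rot [-3.14144540e+00 -4.29068369e-04  1.92648745e-01] F [ 0.  -0.6 -5.3] w 0.5229878617272417 j7 -1.8587641476942407
target [ 0.57713894 -0.21518034  0.17748011] shift tool [-44.8 407.9  99.3] turn [ 0.07 29.98 -0.31]
```

View pics/w2.png

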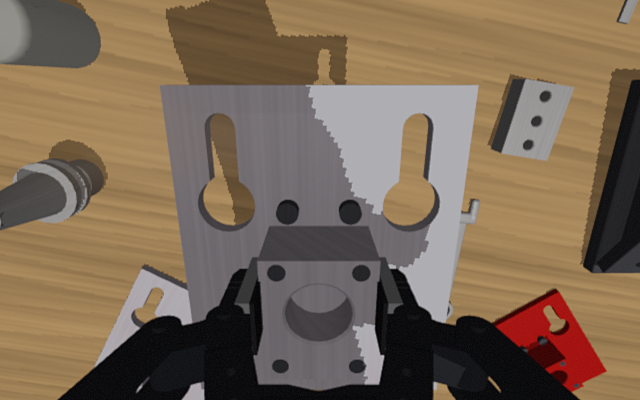

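The plate is held level, with the keyhole circles (top edge) at about (227,203) and (411,203). I'll measure the plate in the tool frame, then move.

```bash
python3 - <<'E'
from h import *
s=load('w2'); o=arm.get_obs(); R=RT(o); P=cloud(s); T=((P-o['position'])@R)*1e3
m=np.zeros((400,640),bool); m[90:180,250:390]=1; m&=s['depth']>0
q=T[m]; c=q.mean(0); n=np.linalg.svd(q-c,full_matrices=0)[2][2]; print('plate top plane',c,n*np.sign(n[2]), (q-c).dot(n).std())
n*=np.sign(n[2])
for uv in [(227,203),(411,203),(162,86),(478,86)]:
    a,d=ray(s,*uv); a=(a-o['position'])@R*1e3; d=d@R
    print(uv,(a+d*((c-a)@n)/(d@n)).round(1))
E
```

```text
plate top plane [60.09379485  0.41578282 31.14558259] [-4.71975817e-04  7.06931411e-04  9.99999639e-01] 0.6329922257514509
(227, 203) [ 29.5 -41.6  31.2]
(411, 203) [29.5 42.  31.1]
(162, 86) [ 80.  -63.9  31.2]
(478, 86) [80.  65.  31.1]
```

drive_tool([
  {"xyz": [-4.1,37.1,0],"delta_rot": [0,0,0],"fingers": 40},
  {"xyz": [-4.1,37.1,0],"delta_rot": [0,0,0],"fingers": 40},
  {"xyz": [-4.1,37.1,0],"delta_rot": [0,0,0],"fingers": 40},
  {"xyz": [-4.1,37.1,0],"delta_rot": [0,0,0],"fingers": 40},
  {"xyz": [-4.1,37.1,0],"delta_rot": [0,0,0],"fingers": 40},
  {"xyz": [-4.1,37.1,0],"delta_rot": [0,0,0],"fingers": 40},
  {"xyz": [-4.1,37.1,0],"delta_rot": [0,0,0],"fingers": 40},
  {"xyz": [-4.1,37.1,0],"delta_rot": [0,0,0],"fingers": 40},
])

```text
clock: 6.2
position: [0.5687, -0.1051, 0.2767]
tool_rot: [3.141, -0.0, 0.193]
contact_force: [0.7, 0.1, -5.5]
grip_width: 0.52
gripper_force: 83.8
```

drive_tool([
  {"xyz": [-4.1,37.1,0],"delta_rot": [0,0,0],"fingers": 40},
  {"xyz": [-4.1,37.1,0],"delta_rot": [0,0,0],"fingers": 40},
  {"xyz": [-4.1,37.1,0],"delta_rot": [0,0,0],"fingers": 40},
  {"xyz": [0,0,0],"delta_rot": [0,6,0],"fingers": 40},
  {"xyz": [0,0,0],"delta_rot": [0,6,0],"fingers": 40},
  {"xyz": [0,0,0],"delta_rot": [0,6,0],"fingers": 40},
  {"xyz": [0,0,0],"delta_rot": [0,6,0],"fingers": 40},
  {"xyz": [0,0,0],"delta_rot": [0,6,0],"fingers": 40},
])

```text
clock: 6.87
position: [0.578, -0.2153, 0.277]
tool_rot: [3.14, -0.527, 0.193]
contact_force: [2.0, 2.2, -5.9]
grip_width: 0.525
gripper_force: 84.3
```

```bash
python3 - <<'E'
from h import *
s=snap('wrist','w3'); s=snap('scene','s3'); goto([0,0,.045])
E
```

```text
clk 6.9667 pos [ 0.57360613 -0.21867746  0.27453216] rot [-3.13865755 -0.52259308  0.18442882] F [-1.4 -1.1 -6.1] w 0.5230643770939566 j7 -0.6267225185525779
target [ 0.57713894 -0.21518034  0.17748011] shift tool [-44.9  -2.5  86.2] turn [ 0.22  0.06 -0.68]
```

View pics/w3.png

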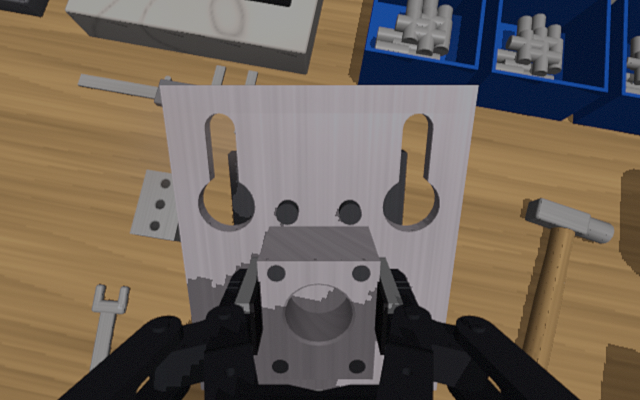

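The studs aren't visible through the holes yet. I'll go down to about 28 mm above the face and look through the entries.

drive_tool([
  {"xyz": [-9,-0.5,10],"delta_rot": [0,0,0],"fingers": 40},
  {"xyz": [-9,-0.5,20],"delta_rot": [0,0,0],"fingers": 40},
  {"xyz": [-9,0,22],"delta_rot": [0,0,0],"fingers": 40},
  {"xyz": [-9,0,22],"delta_rot": [0,0,0],"fingers": 40},
  {"xyz": [-9,0,18],"delta_rot": [0,0,0],"fingers": 40},
  {"xyz": [0,0,10],"delta_rot": [0,0,0],"fingers": 40},
  {"xyz": [0,0,0],"delta_rot": [0,0,0],"fingers": 40},
  {"xyz": [0,0,0],"delta_rot": [0,0,0],"fingers": 40},
])

```text
clock: 7.63
position: [0.5911, -0.2111, 0.1658]
tool_rot: [-3.14, -0.524, 0.196]
contact_force: [0.4, 0.2, -5.0]
grip_width: 0.52
gripper_force: 84.2
```

```bash
python3 - <<'E'
from h import *
w=snap('wrist','w4'); goto([0,0,.028],.0295,.039); s=snap('scene','s4'); goto([0,0,.028],.0295,.039)
a=cv2.resize(w['frame'][180:250,180:460],None,fx=2.85,fy=2.85,interpolation=2)
b=cv2.resize(s['frame'][180:330,200:400],(532,399),interpolation=2)
c=np.zeros((600,800,3),np.uint8); c[:a.shape[0],:a.shape[1]]=a[:, :800]; c[a.shape[0]:a.shape[0]+399,:532]=b
cv2.imwrite('pics/c4.png',c[...,::-1])
E
```

```text
clk 7.6833 pos [ 0.5911437  -0.21139963  0.16652374] rot [ 3.14139099 -0.52444277  0.19645601] F [-0.1 -0.  -4.8] w 0.5188210591551558 j7 -0.5076981070953193
target [ 0.58540703 -0.2135207   0.1638737 ] shift tool [-6.6  1.  -0.7] turn [ 0.06 -0.05 -0.08]
clk 7.7333 pos [ 0.59109198 -0.21159932  0.16688667] rot [ 3.14052848 -0.52493682  0.19679966] F [ 0.8 -0.2 -5.2] w 0.5251207807267437 j7 -0.5072929997763117
target [ 0.58540703 -0.2135207   0.1638737 ] shift tool [-6.7  0.8 -0.4] turn [ 0.1  -0.08 -0.06]
```

View pics/c4.png

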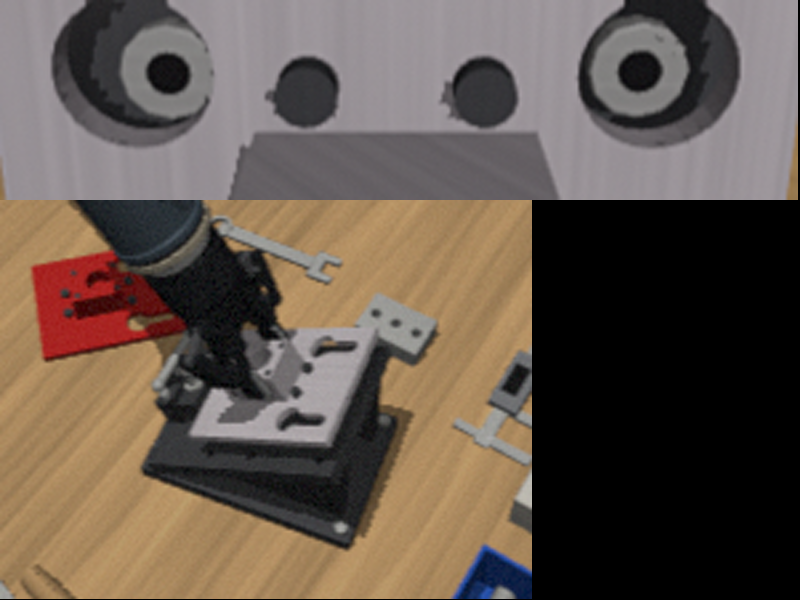

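Through the entries both stud heads show, with centres at w4 px (238.9,205.6) and (404.6,204.6). I'll get the offsets from those.

```bash
python3 - <<'E'
from h import *
s=load('w4'); o=arm.get_obs(); R=RT(o)
rs=[]
for uv in [(168.5/2.85+179.5,73.5/2.85+179.5),(640.5/2.85+179.5,70.5/2.85+179.5)]:
    a,d=ray(s,*uv); rs.append(((a-o['position'])@R*1e3,d@R))
for z in (46,48,50,52,54):
    p=[a+d*(z-a[2])/d[2] for a,d in rs]; print(z,p[0].round(1),p[1].round(1),np.linalg.norm(p[0]-p[1]).round(1))
T=(cloud(s)-o['position'])@R*1e3
for u,v in((233,206),(244,207),(398,206),(410,205)): print(T[v-1:v+2,u-1:u+2].reshape(-1,3).mean(0).round(1))
print(T[120:180,260:380].reshape(-1,3).mean(0).round(1))
E
```

```text
46 [ 22.7 -40.3  46. ] [23.2 42.2 46. ] 82.5
48 [ 22.  -40.8  48. ] [22.5 42.7 48. ] 83.5
50 [ 21.3 -41.3  50. ] [21.8 43.2 50. ] 84.5
52 [ 20.6 -41.8  52. ] [21.1 43.7 52. ] 85.5
54 [ 19.9 -42.3  54. ] [20.4 44.2 54. ] 86.5
[ 21.5 -43.8  48.5]
[ 20.8 -38.4  48.9]
[21.  39.9 49.4]
[21.8 45.8 48.7]
[53.4 -0.  30.9]
```

drive_tool([
  {"xyz": [-3.7,0.4,0],"delta_rot": [0,0,0],"fingers": 40},
  {"xyz": [-3.7,0.4,0],"delta_rot": [0,0,0],"fingers": 40},
  {"xyz": [0,0,0],"delta_rot": [0,0,0],"fingers": 40},
  {"xyz": [0,0,5],"delta_rot": [0,0,0],"fingers": 40},
  {"xyz": [0,0,5],"delta_rot": [0,0,0],"fingers": 40},
  {"xyz": [0,0,5],"delta_rot": [0,0,0],"fingers": 40},
  {"xyz": [0,0,5],"delta_rot": [0,0,0],"fingers": 40},
  {"xyz": [0,0,2],"delta_rot": [0,0,0],"fingers": 40},
])

```text
clock: 8.4
position: [0.5958, -0.2115, 0.1436]
tool_rot: [3.141, -0.525, 0.197]
contact_force: [-0.4, -1.2, -5.5]
grip_width: 0.518
gripper_force: 84.5
```

drive_tool([
  {"xyz": [0,0,1],"delta_rot": [0,0,0],"fingers": 40},
  {"xyz": [0,0,1],"delta_rot": [0,0,0],"fingers": 40},
  {"xyz": [0,0,1],"delta_rot": [0,0,0],"fingers": 40},
  {"xyz": [0,0,0.5],"delta_rot": [0,0,0],"fingers": 40},
  {"xyz": [0,0,0.5],"delta_rot": [0,0,0],"fingers": 40},
  {"xyz": [0,0,0],"delta_rot": [0,0,0],"fingers": 40},
  {"xyz": [0,0,0],"delta_rot": [0,0,0],"fingers": 40},
  {"xyz": [0,0,0],"delta_rot": [0,0,0],"fingers": 40},
])

```text
clock: 9.07
position: [0.5967, -0.2113, 0.1393]
tool_rot: [3.142, -0.524, 0.196]
contact_force: [-0.3, -0.4, -5.5]
grip_width: 0.52
gripper_force: 84.5
```

```bash
python3 - <<'E'
from h import *
w=snap('wrist','w5'); o=arm.get_obs(); R=RT(o); goto([0,0,0],.0295,.039); print('Ftool',(o['contact_force']@R).round(1))
T=(cloud(w)-o['position'])@R*1e3
print(T[120:180,260:380].reshape(-1,3).mean(0).round(1))
a=cv2.resize(w['frame'][180:250,180:460],None,fx=2.85,fy=2.85,interpolation=2)
cv2.imwrite('pics/c5.png',a[...,::-1])
E
```

```text
clk 9.1167 pos [ 0.59673954 -0.21119853  0.13925222] rot [-3.14149151 -0.52358601  0.19604868] F [-0.2 -0.6 -4.6] w 0.5224536043717763 j7 -0.03133139031207845
target [ 0.59913324 -0.21076548  0.13962499] shift tool [2.3 0.  0.9] turn [ 0.05  0.   -0.1 ]
Ftool [-2.6  0.5  3.8]
[53.9  0.5 29.8]
```

View pics/c5.png

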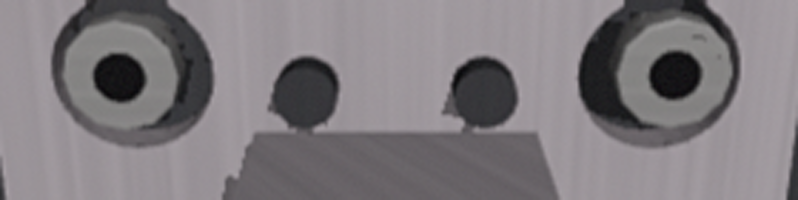

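Both heads are inside their entries, symmetrically, at crop (120,76) and (675,74). I'll keep lowering until contact.

drive_tool([
  {"xyz": [0,0,0.5],"delta_rot": [0,0,0],"fingers": 40},
  {"xyz": [0,0,0.5],"delta_rot": [0,0,0],"fingers": 40},
  {"xyz": [0,0,0.5],"delta_rot": [0,0,0],"fingers": 40},
  {"xyz": [0,0,0.5],"delta_rot": [0,0,0],"fingers": 40},
  {"xyz": [0,0,0],"delta_rot": [0,0,0],"fingers": 40},
  {"xyz": [0,0,0],"delta_rot": [0,0,0],"fingers": 40},
  {"xyz": [0,0,0],"delta_rot": [0,0,0],"fingers": 40},
  {"xyz": [0,0,0],"delta_rot": [0,0,0],"fingers": 40},
])

```text
clock: 9.78
position: [0.5973, -0.2112, 0.1383]
tool_rot: [3.141, -0.524, 0.196]
contact_force: [-9.8, -1.2, 9.9]
grip_width: 0.52
gripper_force: 86.7
```

```bash
python3 - <<'E'
from h import *
s=snap('wrist','w6'); o=arm.get_obs(); R=RT(o); goto([0,0,0],.0295,.039); print('Ftool',(o['contact_force']@R).round(1))
P=cloud(s); T=(P-o['position'])@R*1e3
print('plate',np.median(T[120:180,260:380,2]))
m=np.zeros((400,640),bool); m[190:232,196:256]=1; m[190:232,383:440]=1
z=T[...,2][m]; print(np.histogram(z,bins=np.arange(15,45,1.5)))
E
```

```text
clk 9.8333 pos [ 0.5972682  -0.21118391  0.13832256] rot [ 3.14137466 -0.52408772  0.19604987] F [-10.7  -1.9   8. ] w 0.5225264291090755 j7 -0.006281705479865924
target [ 0.59913324 -0.21076548  0.13962499] shift tool [ 2.3 -0.  -0.2] turn [ 0.07 -0.03 -0.1 ]
Ftool [ -5.4  -0.2 -12.3]
plate 30.45164367997718
(array([   0,    0,    3,  592, 1682,  154,   45,   29,    7,  195,  806,
        224,  143,   92,  103,  655,  164,    0,    0]), array([15. , 16.5, 18. , 19.5, 21. , 22.5, 24. , 25.5, 27. , 28.5, 30. ,
       31.5, 33. , 34.5, 36. , 37.5, 39. , 40.5, 42. , 43.5]))
```

Seated: the stud tops are 9 mm above the plate top, with 16 N of contact. Now slide down the slope.

drive_tool([
  {"xyz": [-2,0,0],"delta_rot": [0,0,0],"fingers": 40},
  {"xyz": [-3,0,0],"delta_rot": [0,0,0],"fingers": 40},
  {"xyz": [-3,0,0],"delta_rot": [0,0,0],"fingers": 40},
  {"xyz": [-3,0,0],"delta_rot": [0,0,0],"fingers": 40},
  {"xyz": [-3,0,0],"delta_rot": [0,0,0],"fingers": 40},
  {"xyz": [-3,0,0],"delta_rot": [0,0,0],"fingers": 40},
  {"xyz": [-3,0,0],"delta_rot": [0,0,0],"fingers": 40},
  {"xyz": [0,0,0],"delta_rot": [0,0,0],"fingers": 40},
])

```text
clock: 10.5
position: [0.5814, -0.2162, 0.1302]
tool_rot: [-3.136, -0.517, 0.195]
contact_force: [-0.5, 0.6, -6.9]
grip_width: 0.527
gripper_force: 84.3
```

```bash
python3 - <<'E'
from h import *
o=arm.get_obs(); R=RT(o); goto([-.036,0,0],.0295,.039); print('Ftool',(o['contact_force']@R).round(1))
E
```

```text
clk 10.5 pos [ 0.58135339 -0.2162415   0.13020444] rot [-3.13603089 -0.51712952  0.19526295] F [-0.5  0.6 -6.9] w 0.5265918329502887 j7 0.10115799593162218
target [ 0.56856604 -0.21690115  0.12162499] shift tool [-15.3  -1.8   1.2] turn [-0.24  0.37 -0.14]
Ftool [-3.8 -0.6  5.8]
```

drive_tool([
  {"xyz": [0,0,0.5],"delta_rot": [0,0,0],"fingers": 40},
  {"xyz": [-3,0,0.4],"delta_rot": [0,0,0],"fingers": 40},
  {"xyz": [-3,0,0],"delta_rot": [0,0,0],"fingers": 40},
  {"xyz": [-3,0,0],"delta_rot": [0,0,0],"fingers": 40},
  {"xyz": [-3,0,0],"delta_rot": [0,0,0],"fingers": 40},
  {"xyz": [-2,0,0],"delta_rot": [0,0,0],"fingers": 40},
  {"xyz": [0,0,0],"delta_rot": [0,0,0],"fingers": 40},
  {"xyz": [0,0,0],"delta_rot": [0,0,0],"fingers": 40},
])

```text
clock: 11.17
position: [0.5755, -0.218, 0.128]
tool_rot: [-3.131, -0.517, 0.2]
contact_force: [16.9, 7.2, -14.1]
grip_width: 0.524
gripper_force: 86.4
```

```bash
python3 - <<'E'
from h import *
s=snap('wrist','w7');o=arm.get_obs(); R=RT(o); goto([-.036,0,0],.0295,.039); print('Ftool',(o['contact_force']@R).round(1))
a=cv2.resize(s['frame'][80:250,150:490],None,fx=2.3,fy=2.3,interpolation=2)
cv2.imwrite('pics/c7.png',a[...,::-1])
E
```

```text
clk 11.2167 pos [ 0.57548681 -0.21796057  0.12802184] rot [-3.13057438 -0.51702328  0.1999012 ] F [ 16.5   7.7 -13.1] w 0.5215507748425422 j7 0.11988414004207866
target [ 0.56856604 -0.21690115  0.12162499] shift tool [-8.9 -2.4  2.3] turn [-0.68  0.38  0.09]
Ftool [ 8.9 -4.1 20.2]
```

View pics/c7.png

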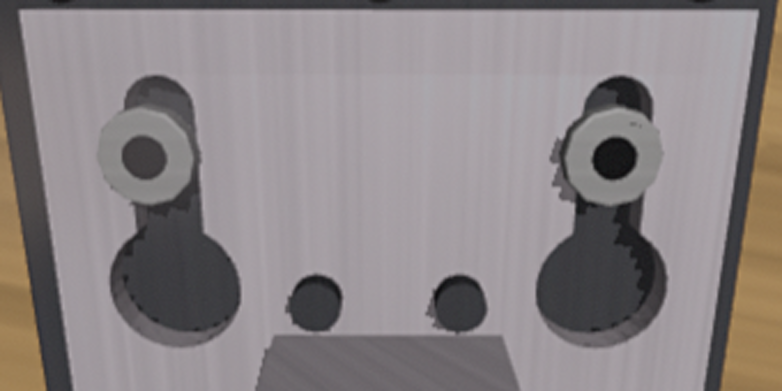

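The studs sit two-thirds of the way along the slots, heads at crop (146,155) and (614,155). The slots stand about 2 mm too far to tool +y, and the plate is lifted 2 mm under the heads. I'll correct that, then continue.

drive_tool([
  {"xyz": [1,-0.6,0.6],"delta_rot": [-0.3,0.2,0],"fingers": 40},
  {"xyz": [0,-0.6,0.6],"delta_rot": [-0.3,0.2,0],"fingers": 40},
  {"xyz": [0,-0.6,0.6],"delta_rot": [0,0,0],"fingers": 40},
  {"xyz": [0,-0.5,0.5],"delta_rot": [0,0,0],"fingers": 40},
  {"xyz": [0,0,0],"delta_rot": [0,0,0],"fingers": 40},
  {"xyz": [0,0,0],"delta_rot": [0,0,0],"fingers": 40},
  {"xyz": [0,0,0],"delta_rot": [0,0,0],"fingers": 40},
  {"xyz": [0,0,0],"delta_rot": [0,0,0],"fingers": 40},
])

```text
clock: 11.88
position: [0.5755, -0.2178, 0.1282]
tool_rot: [-3.134, -0.513, 0.198]
contact_force: [8.2, 4.8, -19.3]
grip_width: 0.519
gripper_force: 89.6
```

```bash
cat >> h.py <<'E'
def st(x=-.036):
    goto([x,0,0],.0295,.039); o=arm.get_obs(); print('Ftool',(o['contact_force']@RT(o)).round(1),'Mtool',(o['wrist_torque']@RT(o)).round(2))
E
python3 -c "from h import *;st()"
```

```text
clk 11.8833 pos [ 0.57551511 -0.21780368  0.12821277] rot [-3.13441263 -0.51322716  0.1982712 ] F [  8.2   4.8 -19.3] w 0.5185768016960495 j7 0.1125969293544368
target [ 0.56856604 -0.21690115  0.12162499] shift tool [-9.  -2.2  2.5] turn [-0.42  0.59  0.01]
Ftool [-1.6 -3.  21.2] Mtool [ 0.69  0.27 -0.27]
```

```bash
python3 -c "
from h import *
o=arm.get_obs();print(o['joints'].round(3),o['joint_vel'].round(3),o['joint_efforts'].round(1))"
```

```text
[ 0.653  0.547 -0.289  2.115 -1.086  0.173  0.113] [-0.001  0.    -0.001 -0.002 -0.002 -0.002  0.001] [  5.1 -72.3  -0.  -19.3  -0.7  -0.9  -0.3]
```

The arm is at its joint limits (j5 = -1.086, j6 = 0.173), not jammed. The plate is captured under the heads, so I'll release it, back off, straighten the tool and push the block down the rest of the way.

drive_tool([
  {"xyz": [0,0,0],"delta_rot": [0,0,0],"fingers": 60},
  {"xyz": [0,0,0],"delta_rot": [0,0,0],"fingers": 85},
  {"xyz": [0,0,0],"delta_rot": [0,0,0],"fingers": 85},
  {"xyz": [0,0,0],"delta_rot": [0,0,0],"fingers": 85},
  {"xyz": [0,0,-10],"delta_rot": [0,0,0],"fingers": 85},
  {"xyz": [0,0,-20],"delta_rot": [0,0,0],"fingers": 85},
  {"xyz": [0,0,-30],"delta_rot": [0,0,0],"fingers": 85},
  {"xyz": [0,0,-30],"delta_rot": [0,0,0],"fingers": 85},
])

```text
clock: 12.55
position: [0.5311, -0.2292, 0.2083]
tool_rot: [-3.137, -0.513, 0.195]
contact_force: [-0.1, 0.7, -0.0]
grip_width: 0.998
gripper_force: 0.0
```

drive_tool([
  {"xyz": [0,0,-20],"delta_rot": [0,-6,0],"fingers": 85},
  {"xyz": [0,0,-20],"delta_rot": [0,-6,0],"fingers": 85},
  {"xyz": [0,0,-20],"delta_rot": [0,-6,0],"fingers": 85},
  {"xyz": [0,0,0],"delta_rot": [0,-6,0],"fingers": 30},
  {"xyz": [0,0,0],"delta_rot": [0,-5,0],"fingers": 0},
  {"xyz": [0,0,0],"delta_rot": [0,0,0],"fingers": 0},
  {"xyz": [0,0,0],"delta_rot": [0,0,0],"fingers": 0},
  {"xyz": [0,0,0],"delta_rot": [0,0,0],"fingers": 0},
])

```text
clock: 13.22
position: [0.5132, -0.2312, 0.2522]
tool_rot: [-3.132, -0.066, 0.204]
contact_force: [-0.3, -0.1, -0.0]
grip_width: 0.292
gripper_force: 0.0
```

```bash
python3 - <<'E'
from h import *
w=snap('wrist','w8'); s=snap('scene','s8'); st(); o=arm.get_obs(); print(o['joints'].round(3))
a=w['frame'][:,:]; b=cv2.resize(s['frame'][200:310,220:370],None,fx=2.9,fy=2.9,interpolation=2)
cv2.imwrite('pics/c8.png',cv2.resize(np.vstack([a[:280],np.pad(b,((0,0),(0,640-b.shape[1]),(0,0)))]),None,fx=1,fy=1)[:600,:,::-1])
E
```

```text
clk 13.3167 pos [ 0.51262355 -0.23175554  0.25238142] rot [-3.13164998 -0.06575738  0.20237737] F [-0.7 -0.3 -0.3] w 0.11052017820386759 j7 -0.7625490772183257
target [ 0.56856604 -0.21690115  0.12162499] shift tool [ 49.1  -2.  134.3] turn [-0.63 26.23  0.11]
Ftool [-0.7  0.2  0.3] Mtool [ 0.02 -0.05 -0.  ]
[ 0.095  0.411  0.397  1.791 -0.253  0.937 -0.763]
```

View pics/c8.png

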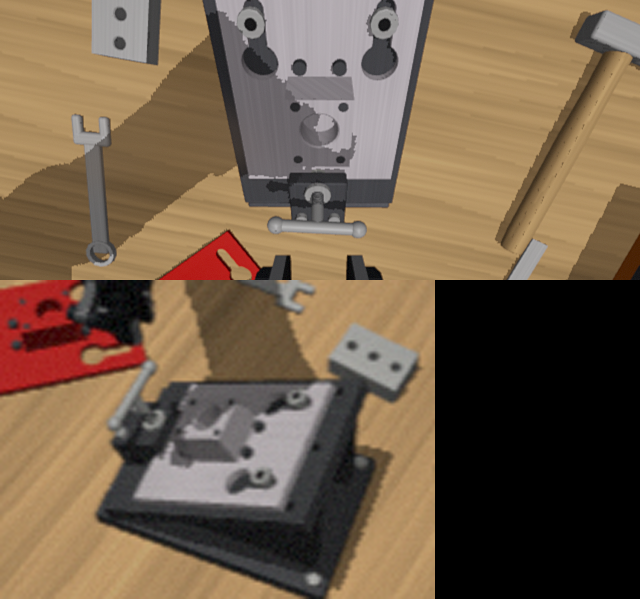

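The plate lies flat with the studs well into the slots: heads at (251,24) and (384,24), entries at (260,61) and (380,61). The bar's balls are at (275,226) and (360,229). Now compute how far it still has to go.

```bash
python3 - <<'E'
from h import *
s=load('w8'); R=RF(); P=cloud(s); F=(P-o0)@R*1e3
def at(u,v,z):
    a,d=ray(s,u,v); a=(a-o0)@R*1e3; d=d@R; return (a+d*(z-a[2])/d[2]).round(1)
print('studs',at(251,24,17),at(384,24,17)); print('entries',at(260,61,8),at(380,61,8))
print('balls',at(275,226,71),at(360,229,71),'depth',F[226,275].round(1),F[229,360].round(1),F[228,318].round(1))
q=np.zeros((400,640),bool);q[80:172,280:360]=1
b=q&(F[...,2]>38)&(F[...,2]<47)&(F[...,0]>-115); print('block top',np.median(F[...,2][b]),cv2.minAreaRect(F[b][:,:2].astype(np.float32)),F[b].mean(0))
pl=np.zeros((400,640),bool);pl[20:170,250:290]=1; print('plate z',np.median(F[...,2][pl&(F[...,2]<15)&(F[...,2]>2)]))
E
```

```text
studs [-1.1 41.3 17. ] [ -0.8 -42.2  17. ]
entries [-28.5  40.    8. ] [-28.2 -44.1   8. ]
balls [-132.2   32.3   71. ] [-135.   -34.5   71. ] depth [-125.3   31.1   77. ] [-129.5  -33.7   75.7] [-128.7   -1.5   75.7]
block top 42.02820297747412 ((-66.58006286621094, -1.8298892974853516), (57.18437957763672, 46.177005767822266), 0.19183990359306335) [-64.07496668  -1.82617066  41.90884286]
plate z 8.074275804713132
```

```bash
cat >> h.py <<'E'
def tf(pf,pitch,yaw=YAW):
    "TCP to face coords pf (mm); tool pitched `pitch` deg"
    o=arm.get_obs(); R=RT(o); Rt=Ro.from_euler('xyz',[0,-pitch,yaw],degrees=True).as_matrix()@np.diag([1,-1,-1.])
    p=o0+RF()@(np.array(pf)/1e3)
    print('clk',o['clock'],'TCP face',((o['position']-o0)@RF()*1e3).round(1),'j',o['joints'].round(2),'F face',(o['contact_force']@RF()).round(1),'w',round(o['grip_width'],2))
    print('shift tool',(R.T@(p-o['position'])*1e3).round(1),'turn',np.degrees(Ro.from_matrix(R.T@Rt).as_rotvec()).round(2))
    print('shift after turn',(Rt.T@(p-o['position'])*1e3).round(1))
E
python3 -c "
from h import *
tf([-10,-1,120],16); tf([-10,-1,43],16)"
```

```text
clk 13.3167 TCP face [-50.2  -3.6 181.1] j [ 0.09  0.41  0.4   1.79 -0.25  0.94 -0.76] F face [-0.8 -0.2  0.1] w 0.11
shift tool [63.  -1.9 37.1] turn [-0.61 12.23  0.18]
shift after turn [53.7 -2.6 49.6]
clk 13.3167 TCP face [-50.2  -3.6 181.1] j [ 0.09  0.41  0.4   1.79 -0.25  0.94 -0.76] F face [-0.8 -0.2  0.1] w 0.11
shift tool [ 97.1  -1.1 106.2] turn [-0.61 12.23  0.18]
shift after turn [ 72.4  -2.6 124.3]
```

drive_tool([
  {"xyz": [0,0,0],"delta_rot": [-0.3,6.1,0.1],"fingers": 0},
  {"xyz": [0,0,0],"delta_rot": [-0.3,6.1,0.1],"fingers": 0},
  {"xyz": [24,-0.9,5],"delta_rot": [0,0,0],"fingers": 0},
  {"xyz": [24,-0.9,10],"delta_rot": [0,0,0],"fingers": 0},
  {"xyz": [24,-0.8,15],"delta_rot": [0,0,0],"fingers": 0},
  {"xyz": [0,0,25],"delta_rot": [0,0,0],"fingers": 0},
  {"xyz": [0,0,20],"delta_rot": [0,0,0],"fingers": 0},
  {"xyz": [0,0,0],"delta_rot": [0,0,0],"fingers": 0},
])

```text
clock: 13.98
position: [0.5997, -0.2101, 0.1964]
tool_rot: [-3.139, -0.274, 0.199]
contact_force: [-0.4, -0.0, -0.0]
grip_width: -0.002
gripper_force: 0.0
```

```bash
python3 -c "
from h import *
tf([-10,-1,43],16); tf([-22,-1,43],16)"
```

```text
clk 13.9833 TCP face [-0.5  0.5 87.8] j [ 0.16  0.49  0.27  1.85 -0.47  0.64 -0.63] F face [-0.4  0.1  0.2] w -0.0
shift tool [ 1.9  1.7 45.8] turn [-0.16  0.32  0.03]
shift after turn [ 1.6  1.5 45.8]
clk 13.9833 TCP face [-0.5  0.5 87.8] j [ 0.16  0.49  0.27  1.85 -0.47  0.64 -0.63] F face [-0.4  0.1  0.2] w -0.0
shift tool [-9.8  1.7 48.8] turn [-0.16  0.32  0.03]
shift after turn [-10.    1.5  48.7]
```

drive_tool([
  {"xyz": [0.5,0.5,12],"delta_rot": [0,0,0],"fingers": 0},
  {"xyz": [0.5,0.5,12],"delta_rot": [0,0,0],"fingers": 0},
  {"xyz": [0.5,0.5,12],"delta_rot": [0,0,0],"fingers": 0},
  {"xyz": [0,0,9],"delta_rot": [0,0,0],"fingers": 0},
  {"xyz": [0,0,0],"delta_rot": [0,0,0],"fingers": 0},
  {"xyz": [-2.9,0,0.7],"delta_rot": [0,0,0],"fingers": 0},
  {"xyz": [-2.9,0,0.7],"delta_rot": [0,0,0],"fingers": 0},
  {"xyz": [-2.9,0,0.7],"delta_rot": [0,0,0],"fingers": 0},
])

```text
clock: 14.65
position: [0.6073, -0.2112, 0.1532]
tool_rot: [3.141, -0.278, 0.2]
contact_force: [-0.2, 0.2, -0.9]
grip_width: 0.004
gripper_force: 0.0
```

drive_tool([
  {"xyz": [-2,0,0.5],"delta_rot": [0,0,0],"fingers": 0},
  {"xyz": [-2,0,0.5],"delta_rot": [0,0,0],"fingers": 0},
  {"xyz": [-2,0,0.5],"delta_rot": [0,0,0],"fingers": 0},
  {"xyz": [-1,0,0.2],"delta_rot": [0,0,0],"fingers": 0},
  {"xyz": [-1,0,0.2],"delta_rot": [0,0,0],"fingers": 0},
  {"xyz": [-1,0,0.3],"delta_rot": [0,0,0],"fingers": 0},
  {"xyz": [0,0,0],"delta_rot": [0,0,0],"fingers": 0},
  {"xyz": [0,0,0],"delta_rot": [0,0,0],"fingers": 0},
])

```text
clock: 15.32
position: [0.5998, -0.2126, 0.1483]
tool_rot: [3.141, -0.278, 0.2]
contact_force: [0.1, 0.2, 0.4]
grip_width: -0.002
gripper_force: 0.4
```

```bash
cat >> h.py <<'E'
def blk(s):
    F=(cloud(s)-o0)@RF()*1e3; b=(abs(F[...,2]-42)<2.5)&(abs(F[...,0]+70)<45)&(abs(F[...,1])<35)
    r=cv2.minAreaRect(F[b][:,:2].astype(np.float32)); print('block',r,b.sum())
E
python3 -c "
from h import *
tf([-10,-1,43],16); s=snap('wrist','w9'); blk(s); blk(load('w8'))"
```

```text
clk 15.3167 TCP face [-24.9  -1.9  46.4] j [ 0.21  0.55  0.21  1.9  -0.53  0.53 -0.57] F face [0.3 0.2 0.3] w -0.0
shift tool [15.3 -0.9 -0.3] turn [0.   0.09 0.11]
shift after turn [15.3 -0.9 -0.3]
block ((-69.19624328613281, -1.6198196411132812), (46.001495361328125, 57.76670837402344), 89.63826751708984) 405
block ((-66.64833068847656, -1.830118179321289), (57.04783630371094, 46.177005767822266), 0.19183990359306335) 3518
```

drive_tool([
  {"xyz": [-1.5,0,0.4],"delta_rot": [0,0,0],"fingers": 0},
  {"xyz": [-1.5,0,0.4],"delta_rot": [0,0,0],"fingers": 0},
  {"xyz": [-1,0,0.2],"delta_rot": [0,0,0],"fingers": 0},
  {"xyz": [-1,0,0.2],"delta_rot": [0,0,0],"fingers": 0},
  {"xyz": [-0.5,0,0.1],"delta_rot": [0,0,0],"fingers": 0},
  {"xyz": [-0.5,0,0.1],"delta_rot": [0,0,0],"fingers": 0},
  {"xyz": [0,0,0],"delta_rot": [0,0,0],"fingers": 0},
  {"xyz": [0,0,0],"delta_rot": [0,0,0],"fingers": 0},
])

```text
clock: 16.03
position: [0.5948, -0.2135, 0.1454]
tool_rot: [3.141, -0.278, 0.2]
contact_force: [2.9, 1.6, 1.3]
grip_width: -0.001
gripper_force: 1.6
```

```bash
python3 -c "
from h import *
tf([-10,-1,43],16); s=snap('wrist','w10'); blk(s)"
```

```text
clk 16.0333 TCP face [-30.7  -1.8  46.4] j [ 0.21  0.55  0.2   1.91 -0.53  0.51 -0.55] F face [ 3.4  1.  -0.4] w -0.0
shift tool [21.  -0.8 -1.7] turn [0.   0.06 0.13]
shift after turn [21.  -0.8 -1.7]
block ((-60.852169036865234, -6.487163543701172), (78.9854965209961, 43.49000549316406), 19.291215896606445) 621
```

drive_tool([
  {"xyz": [-0.5,0,0.1],"delta_rot": [0,0,0],"fingers": 0},
  {"xyz": [-0.5,0,0.1],"delta_rot": [0,0,0],"fingers": 0},
  {"xyz": [-0.5,0,0.1],"delta_rot": [0,0,0],"fingers": 0},
  {"xyz": [-0.3,0,0.1],"delta_rot": [0,0,0],"fingers": 0},
  {"xyz": [0,0,0],"delta_rot": [0,0,0],"fingers": 0},
  {"xyz": [0,0,0],"delta_rot": [0,0,0],"fingers": 0},
  {"xyz": [0,0,0],"delta_rot": [0,0,0],"fingers": 0},
  {"xyz": [0,0,0],"delta_rot": [0,0,0],"fingers": 0},
])

```text
clock: 16.75
position: [0.5945, -0.2135, 0.1453]
tool_rot: [3.14, -0.28, 0.201]
contact_force: [6.6, 1.5, 3.6]
grip_width: 0.001
gripper_force: 3.9
```

```bash
python3 -c "
from h import *
tf([-10,-1,43],16)"
```

```text
clk 16.75 TCP face [-31.1  -1.8  46.5] j [ 0.22  0.55  0.2   1.91 -0.53  0.51 -0.55] F face [ 7.7  0.1 -0.2] w 0.0
shift tool [21.3 -0.7 -1.7] turn [ 0.03 -0.07  0.17]
shift after turn [21.3 -0.8 -1.8]
```

drive_tool([
  {"xyz": [4,0,-1],"delta_rot": [0,0,0],"fingers": 0},
  {"xyz": [4,0,-10],"delta_rot": [0,0,0],"fingers": 0},
  {"xyz": [0,0,-30],"delta_rot": [0,0,0],"fingers": 0},
  {"xyz": [0,0,-35],"delta_rot": [0,0,0],"fingers": 0},
  {"xyz": [0,0,-35],"delta_rot": [0,0,0],"fingers": 30},
  {"xyz": [-25,0,0],"delta_rot": [0,0,0],"fingers": 45},
  {"xyz": [-35,0,0],"delta_rot": [0,0,0],"fingers": 45},
  {"xyz": [-30,0,0],"delta_rot": [0,0,0],"fingers": 45},
])

```text
clock: 17.42
position: [0.4835, -0.2357, 0.2284]
tool_rot: [3.141, -0.277, 0.201]
contact_force: [-0.7, -0.8, -0.2]
grip_width: 0.526
gripper_force: 0.0
```

```bash
cat >> h.py <<'E'
def plate(s):
    F=(cloud(s)-o0)@RF()*1e3; d=s['depth']
    z=F[...,2]
    for sg in (1,-1):
        h=(abs(z-17)<2.2)&(abs(F[...,0])<14)&(abs(F[...,1]-sg*42)<14)&(d>0); print('stud',sg,h.sum(),F[h].mean(0).round(1) if h.any() else '')
    p=(abs(z-8)<2)&(abs(F[...,1])<25)&(F[...,0]>-40)&(F[...,0]<60)&(d>0); x=F[...,0][p]; print('plate top edge x',np.percentile(x,[98,99.5]) if len(x) else '', 'z',np.median(z[p]))
    b=(abs(z-76)<8)&(abs(F[...,0]+131)<40)&(abs(F[...,1])<42)&(d>0)
    if b.sum()>20:
        q=F[b]; c=q.mean(0); v=np.linalg.svd(q-c,full_matrices=0)[2][0]; v*=np.sign(v[1]); print('bar',b.sum(),c.round(1),'cw deg',np.degrees(np.arctan2(v[0],v[1])).round(1))
E
python3 -c "
from h import *
s=snap('wrist','w11'); t=snap('top','t11'); c=snap('scene','s11')
tf([-118.6,-.8,127.6],16,98.6)
for q in (s,t,c,load('w8')): blk(q); plate(q)"
```

```text
clk 17.5667 TCP face [-88.6  -2.1 175.1] j [ 0.26  0.33  0.28  2.02 -0.46  0.64 -0.5 ] F face [ 0.5 -0.3 -0. ] w 0.53
shift tool [-17.4  -1.2  53.5] turn [ 23.84   0.14 -84.02]
shift after turn [-14.3  -2.3  54.3]
block ((-74.85944366455078, -1.7895069122314453), (56.94697570800781, 46.06919479370117), 0.14338406920433044) 4041
stud 1 653 [-0.7 41.3 17.4]
stud -1 655 [ -0.6 -42.2  17.2]
plate top edge x [5.85830988 6.4184785 ] z 8.245518217359244
bar 1613 [-129.1   -0.6   74.8] cw deg 4.0
block ((-73.76560974121094, -2.3209667205810547), (57.298187255859375, 45.81319046020508), 0.2672361433506012) 182
stud 1 26 [ 0.8 41.4 17.2]
stud -1 25 [  0.6 -42.4  16.4]
plate top edge x [15.41221322 16.18947223] z 7.866943208277562
bar 84 [-128.2    2.9   75.1] cw deg 3.3
block ((-73.7212142944336, -0.9316024780273438), (61.55550765991211, 48.34650421142578), 0.4608064889907837) 208
stud 1 26 [ 1.8 41.  16.9]
stud -1 26 [  2.1 -43.1  16.9]
plate top edge x [16.72604977 18.34084298] z 8.249864193728468
bar 114 [-127.6   -2.    74.6] cw deg 4.9
block ((-66.64833068847656, -1.830118179321289), (57.04783630371094, 46.177005767822266), 0.19183990359306335) 3518
stud 1 672 [-0.1 41.4 17.2]
stud -1 674 [ -0.1 -42.1  17. ]
plate top edge x [ 9.71246565 10.28427008] z 8.163042798425252
bar 1336 [-128.5   -0.3   74.1] cw deg 3.9
```

The plate is locked: entry about -36 mm from the studs, y about -1.4, flat. The bar is 4° clockwise of across. Next I'll hover over it and turn the tool -86° about its own z.

drive_tool([
  {"xyz": [0,0,0],"delta_rot": [0,0,-7.1],"fingers": 45},
  {"xyz": [0,0,0],"delta_rot": [0,0,-7.1],"fingers": 45},
  {"xyz": [0,0,0],"delta_rot": [0,0,-7.1],"fingers": 45},
  {"xyz": [0,0,0],"delta_rot": [0,0,-7.1],"fingers": 45},
  {"xyz": [0,0,0],"delta_rot": [0,0,-7.1],"fingers": 45},
  {"xyz": [0,0,0],"delta_rot": [0,0,-7.1],"fingers": 45},
  {"xyz": [0,0,0],"delta_rot": [0,0,-7.1],"fingers": 45},
  {"xyz": [0,0,0],"delta_rot": [0,0,-7.1],"fingers": 45},
])

```text
clock: 18.23
position: [0.4863, -0.2354, 0.2285]
tool_rot: [2.907, -0.149, 1.216]
contact_force: [-0.7, 0.4, -0.0]
grip_width: 0.528
gripper_force: 0.0
```

drive_tool([
  {"xyz": [0,0,0],"delta_rot": [0,0,-7.1],"fingers": 45},
  {"xyz": [0,0,0],"delta_rot": [0,0,-7.1],"fingers": 45},
  {"xyz": [0,0,0],"delta_rot": [0,0,-7.1],"fingers": 45},
  {"xyz": [0,0,0],"delta_rot": [0,0,-7.1],"fingers": 45},
  {"xyz": [0,0,0],"delta_rot": [0,0,-1],"fingers": 45},
  {"xyz": [0,0,0],"delta_rot": [0,0,0],"fingers": 45},
  {"xyz": [0,0,0],"delta_rot": [0,0,0],"fingers": 45},
  {"xyz": [0,0,0],"delta_rot": [0,0,0],"fingers": 45},
])

```text
clock: 18.9
position: [0.4859, -0.2355, 0.2286]
tool_rot: [2.865, -0.019, 1.704]
contact_force: [-0.1, 0.1, 0.3]
grip_width: 0.525
gripper_force: 0.0
```

```bash
cat >> h.py <<'E'
def th(pf,cw,pitch=16):
    "tool to grip the bar: bar cw deg from across"
    o=arm.get_obs(); R=RT(o); Rt=Ro.from_euler('xyz',[0,-pitch,YAW],degrees=True).as_matrix()@np.diag([1,-1,-1.])@Ro.from_euler('z',cw-90,degrees=True).as_matrix()
    p=o0+RF()@(np.array(pf)/1e3)
    print('clk',o['clock'],'TCP face',((o['position']-o0)@RF()*1e3).round(1),'j',o['joints'].round(2),'F face',(o['contact_force']@RF()).round(1),'M face',(o['wrist_torque']@RF()).round(2),'w',round(o['grip_width'],2))
    print('shift tool',(R.T@(p-o['position'])*1e3).round(1),'turn',np.degrees(Ro.from_matrix(R.T@Rt).as_rotvec()).round(2))
E
python3 -c "
from h import *
th([-117.6,-.6,127],4); th([-128.6,-.6,83],4)"
```

```text
clk 18.9 TCP face [-85.4  -2.  174. ] j [ 0.56  0.32 -0.11  2.01 -0.23  0.61  0.76] F face [0.  0.2 0.3] M face [0.02 0.37 0.03] w 0.52
shift tool [  0.  -19.8  53.4] turn [-0.11 -0.01  0.15]
clk 18.9 TCP face [-85.4  -2.  174. ] j [ 0.56  0.32 -0.11  2.01 -0.23  0.61  0.76] F face [0.  0.2 0.3] M face [0.02 0.37 0.03] w 0.52
shift tool [  0.  -19.7  98.8] turn [-0.11 -0.01  0.15]
```

drive_tool([
  {"xyz": [0,-10,5],"delta_rot": [0,0,0],"fingers": 45},
  {"xyz": [0,-9.7,10],"delta_rot": [0,0,0],"fingers": 45},
  {"xyz": [0,0,20],"delta_rot": [0,0,0],"fingers": 45},
  {"xyz": [0,0,20],"delta_rot": [0,0,0],"fingers": 45},
  {"xyz": [0,0,20],"delta_rot": [0,0,0],"fingers": 45},
  {"xyz": [0,0,15],"delta_rot": [0,0,0],"fingers": 45},
  {"xyz": [0,0,5],"delta_rot": [0,0,0],"fingers": 45},
  {"xyz": [0,0,0],"delta_rot": [0,0,0],"fingers": 45},
])

```text
clock: 19.57
position: [0.4915, -0.2325, 0.1304]
tool_rot: [2.867, -0.02, 1.707]
contact_force: [-0.3, -1.0, 0.5]
grip_width: 0.527
gripper_force: 0.0
```

```bash
python3 -c "
from h import *
th([-128.6,-.6,83],4); plate(snap('wrist','w12')); th([-128.6,-.6,83],4)"
```

```text
clk 19.5667 TCP face [-1.292e+02 -1.000e-01  8.590e+01] j [ 0.57  0.47 -0.16  2.12 -0.27  0.35  0.82] F face [-0.2 -1.   0.7] M face [ 0.02  0.3  -0.03] w 0.53
shift tool [-0.4  1.3  2.7] turn [-0.23 -0.09  0.26]
stud 1 1152 [-3.5 41.9 17.4]
stud -1 978 [ -1.6 -41.2  17.3]
plate top edge x [13.22699791 14.41497048] z 8.423062473205032
bar 5217 [-127.7    4.6   76.1] cw deg 6.2
clk 19.6167 TCP face [-128.5   -0.5   86.7] j [ 0.57  0.47 -0.16  2.12 -0.27  0.35  0.82] F face [ 0.6 -0.2 -0.8] M face [0.03 0.36 0.02] w 0.52
shift tool [-0.1  0.8  3.6] turn [-0.17 -0.04  0.26]
```

Lower 3 mm more and close gently.

drive_tool([
  {"xyz": [0,0.5,3],"delta_rot": [0,0,0],"fingers": 30},
  {"xyz": [0,0,0],"delta_rot": [0,0,0],"fingers": 14},
  {"xyz": [0,0,0],"delta_rot": [0,0,0],"fingers": 4},
  {"xyz": [0,0,0],"delta_rot": [0,0,0],"fingers": 4},
  {"xyz": [0,0,0],"delta_rot": [0,0,0],"fingers": 4},
  {"xyz": [0,0,0],"delta_rot": [0,0,0],"fingers": 4},
  {"xyz": [0,0,0],"delta_rot": [0,0,0],"fingers": 4},
  {"xyz": [0,0,0],"delta_rot": [0,0,0],"fingers": 4},
], force=30)

```text
clock: 20.28
position: [0.4941, -0.233, 0.1299]
tool_rot: [2.863, -0.017, 1.707]
contact_force: [-1.3, 1.1, 7.1]
grip_width: 0.112
gripper_force: 28.7
```

```bash
python3 -c "
from h import *
th([-128.6,-.6,83],4)"
```

```text
clk 20.2833 TCP face [-127.3   -1.1   84.2] j [ 0.57  0.47 -0.16  2.11 -0.27  0.34  0.82] F face [2.6 1.3 6.7] M face [ 0.07 -0.08 -0.01] w 0.11
shift tool [ 0.5 -1.   1.5] turn [-0.02  0.06  0.32]
```

The bar is held (opening 9.6 mm). Turn clockwise.

drive_tool([
  {"xyz": [0,0,0.2],"delta_rot": [0,0,3],"fingers": 4},
  {"xyz": [0,0,0.2],"delta_rot": [0,0,4],"fingers": 4},
  {"xyz": [0,0,0.2],"delta_rot": [0,0,4],"fingers": 4},
  {"xyz": [0,0,0.2],"delta_rot": [0,0,4],"fingers": 4},
  {"xyz": [0,0,0.2],"delta_rot": [0,0,4],"fingers": 4},
  {"xyz": [0,0,0.2],"delta_rot": [0,0,4],"fingers": 4},
  {"xyz": [0,0,0.2],"delta_rot": [0,0,4],"fingers": 4},
  {"xyz": [0,0,0.1],"delta_rot": [0,0,3],"fingers": 4},
])

```text
clock: 20.95
position: [0.4948, -0.2323, 0.1286]
tool_rot: [2.908, -0.154, 1.197]
contact_force: [-0.5, 2.1, 6.9]
grip_width: 0.114
gripper_force: 29.2
```

```bash
python3 -c "
from h import *
th([-128.6,-.6,81.5],34);plate(snap('wrist','w13'));o=arm.get_obs();print(o['gripper_force'])"
```

```text
clk 20.95 TCP face [-127.3   -0.6   82.7] j [ 0.47  0.48 -0.02  2.12 -0.46  0.36  0.48] F face [3.4 2.2 6. ] M face [ 0.34 -0.48  0.15] w 0.11
shift tool [-0.6 -0.8  1.5] turn [0.   0.01 0.17]
stud 1 980 [-3.6 38.8 17.3]
stud -1 1130 [ -2.7 -40.7  17.3]
plate top edge x [13.88965239 14.6486994 ] z 8.373267460792935
bar 4996 [-126.4    5.6   75.1] cw deg 32.3
29.194762370021294
```

drive_tool([
  {"xyz": [0,0,0.2],"delta_rot": [0,0,3],"fingers": 4},
  {"xyz": [0,0,0.2],"delta_rot": [0,0,3],"fingers": 4},
  {"xyz": [0,0,0.1],"delta_rot": [0,0,3],"fingers": 4},
  {"xyz": [0,0,0.2],"delta_rot": [0,0,3],"fingers": 4},
  {"xyz": [0,0,0.1],"delta_rot": [0,0,3],"fingers": 4},
  {"xyz": [0,0,0.2],"delta_rot": [0,0,3],"fingers": 4},
  {"xyz": [0,0,0.1],"delta_rot": [0,0,2],"fingers": 4},
  {"xyz": [0,0,0],"delta_rot": [0,0,0],"fingers": 4},
])

```text
clock: 21.67
position: [0.4952, -0.2324, 0.1277]
tool_rot: [2.973, -0.224, 0.85]
contact_force: [-1.8, 1.5, 9.4]
grip_width: 0.109
gripper_force: 29.4
```

```bash
python3 -c "
from h import *
th([-128.6,-.6,81],54);plate(snap('wrist','w14'));o=arm.get_obs();print(o['gripper_force'])"
```

```text
clk 21.6667 TCP face [-127.4   -0.7   81.8] j [ 0.41  0.48  0.07  2.12 -0.58  0.38  0.25] F face [3.4 1.8 8.9] M face [ 0.45 -0.46  0.07] w 0.11
shift tool [-0.7 -0.7  1. ] turn [0.03 0.01 0.24]
stud 1 0 
stud -1 1802 [ -1.  -41.5  17.2]
plate top edge x [ 9.5884782  12.60119626] z 8.36028011831418
bar 4854 [-124.     4.2   74.6] cw deg 52.2
29.35171566903591
```

drive_tool([
  {"xyz": [0,0,0.2],"delta_rot": [0,0,3],"fingers": 4},
  {"xyz": [0,0,0.1],"delta_rot": [0,0,3],"fingers": 4},
  {"xyz": [0,0,0.1],"delta_rot": [0,0,3],"fingers": 4},
  {"xyz": [0,0,0.1],"delta_rot": [0,0,3],"fingers": 4},
  {"xyz": [0,0,0],"delta_rot": [0,0,0],"fingers": 4},
  {"xyz": [0,0,0],"delta_rot": [0,0,0],"fingers": 4},
  {"xyz": [0,0,0],"delta_rot": [0,0,0],"fingers": 4},
  {"xyz": [0,0,0],"delta_rot": [0,0,0],"fingers": 4},
], force=50)

```text
clock: 22.38
position: [0.4955, -0.2324, 0.1275]
tool_rot: [3.023, -0.254, 0.639]
contact_force: [-1.6, 1.4, 11.7]
grip_width: 0.097
gripper_force: 49.1
```

```bash
python3 -c "
from h import *
th([-128.6,-.6,81],66);plate(snap('wrist','w15'));o=arm.get_obs();print(o['gripper_force'])"
```

```text
clk 22.3833 TCP face [-127.3   -0.8   81.4] j [ 0.37  0.48  0.13  2.12 -0.65  0.39  0.11] F face [ 4.7  1.7 10.8] M face [ 0.53 -0.64  0.1 ] w 0.1
shift tool [-1.  -0.7  0.7] turn [ 0.04 -0.03  0.38]
stud 1 0 
stud -1 1360 [ -3.1 -42.7  17.3]
plate top edge x [-9.97550951 -7.98485056] z 8.350498146211086
bar 4690 [-122.3    3.    74.6] cw deg 64.6
49.14382752031088
```

drive_tool([
  {"xyz": [0,0,0],"delta_rot": [0,0,1],"fingers": 4},
  {"xyz": [0,0,0.1],"delta_rot": [0,0,1],"fingers": 4},
  {"xyz": [0,0,0],"delta_rot": [0,0,1],"fingers": 4},
  {"xyz": [0,0,0.1],"delta_rot": [0,0,1],"fingers": 4},
  {"xyz": [0,0,0],"delta_rot": [0,0,1],"fingers": 4},
  {"xyz": [0,0,0.1],"delta_rot": [0,0,1],"fingers": 4},
  {"xyz": [0,0,0],"delta_rot": [0,0,1],"fingers": 4},
  {"xyz": [0,0,0],"delta_rot": [0,0,1],"fingers": 4},
])

```text
clock: 23.1
position: [0.4952, -0.2324, 0.1273]
tool_rot: [3.061, -0.268, 0.494]
contact_force: [-4.9, 2.0, 15.8]
grip_width: 0.099
gripper_force: 50.8
```

```bash
python3 -c "
from h import *
th([-128.6,-.6,81],74);o=arm.get_obs();print(o['gripper_force'],'tau tool',o['wrist_torque']@RT(o),o['joint_efforts'])"
```

```text
clk 23.1 TCP face [-127.6   -0.7   81.4] j [ 0.34  0.49  0.16  2.12 -0.69  0.4   0.01] F face [ 4.1  2.9 15.9] M face [ 0.82 -0.2   0.23] w 0.1
shift tool [-0.8 -0.4  0.6] turn [ 0.02 -0.02  0.34]
50.79773560166359 tau tool [ 0.65152829  0.39913263 -0.42370804] [  0.86118998 -49.64720249   3.39645937 -15.96245706  -0.51361011
  -1.38834156  -0.11047855]
```

drive_tool([
  {"xyz": [0,0,0],"delta_rot": [0,0,1],"fingers": 4},
  {"xyz": [0,0,0.1],"delta_rot": [0,0,1],"fingers": 4},
  {"xyz": [0,0,0],"delta_rot": [0,0,1],"fingers": 4},
  {"xyz": [0,0,0.1],"delta_rot": [0,0,1],"fingers": 4},
  {"xyz": [0,0,0],"delta_rot": [0,0,1],"fingers": 4},
  {"xyz": [0,0,0],"delta_rot": [0,0,1],"fingers": 4},
  {"xyz": [0,0,0],"delta_rot": [0,0,1],"fingers": 4},
  {"xyz": [0,0,0],"delta_rot": [0,0,1],"fingers": 4},
])

```text
clock: 23.77
position: [0.4953, -0.2321, 0.1272]
tool_rot: [3.1, -0.277, 0.35]
contact_force: [-5.2, 2.4, 18.0]
grip_width: 0.096
gripper_force: 50.7
```

```bash
python3 -c "
from h import *
th([-128.6,-.6,81],82);plate(snap('wrist','w16'));o=arm.get_obs();print(o['gripper_force'],'tau tool',o['wrist_torque']@RT(o),o['joint_efforts'])"
```

```text
clk 23.7667 TCP face [-127.5   -0.5   81.3] j [ 0.32  0.49  0.2   2.12 -0.73  0.41 -0.09] F face [ 5.   3.4 17.9] M face [ 1.15 -0.34  0.3 ] w 0.1
shift tool [-1.  -0.1  0.5] turn [-0.01 -0.04  0.35]
stud 1 0 
stud -1 0 
plate top edge x [-24.95935313 -24.11689895] z 8.358691286928746
bar 4576 [-121.2    1.3   74.5] cw deg 79.2
50.68174704909325 tau tool [ 0.83811008  0.41465864 -0.45172806] [  0.63534155 -48.43235135   4.09154937 -15.91028452  -0.64594897
  -1.63678441  -0.30349737]
```

Torque is rising (0.23 to 0.30 N m about the screw axis), and the handle has turned 1.33 rad, so it is at least 0.3 rad past contact. Release and retreat.

drive_tool([
  {"xyz": [0,0,0],"delta_rot": [0,0,0],"fingers": 15},
  {"xyz": [0,0,0],"delta_rot": [0,0,0],"fingers": 40},
  {"xyz": [0,0,0],"delta_rot": [0,0,0],"fingers": 40},
  {"xyz": [0,0,0],"delta_rot": [0,0,0],"fingers": 40},
  {"xyz": [0,0,-10],"delta_rot": [0,0,0],"fingers": 40},
  {"xyz": [0,0,-25],"delta_rot": [0,0,0],"fingers": 40},
  {"xyz": [0,0,-35],"delta_rot": [0,0,0],"fingers": 40},
  {"xyz": [0,0,-35],"delta_rot": [0,0,0],"fingers": 40},
])

```text
clock: 24.48
position: [0.465, -0.2383, 0.2275]
tool_rot: [3.102, -0.272, 0.348]
contact_force: [0.7, 0.4, 0.7]
grip_width: 0.469
gripper_force: 0.0
```

```bash
python3 -c "
from h import *
th([-128.6,-.6,81],82)
s=snap('wrist','w17');t=snap('top','t17');blk(s);plate(s);blk(t);plate(t)
a=load('t0')['frame'].astype(int);d=abs(a-t['frame']).sum(2)>90
# bystander check: changed pixels around setup block / wrench
for n,(u0,v0,u1,v1) in dict(setup=(318,148,342,182),wrench=(310,195,330,258)).items(): print(n,d[v0:v1,u0:u1].mean())"
```

```text
clk 24.4833 TCP face [-104.1   -0.6  183.6] j [ 0.2   0.32  0.4   2.06 -0.53  0.65 -0.26] F face [1.  0.3 0.3] M face [0.08 0.24 0.05] w 0.47
shift tool [  1.5   0.4 105.4] turn [-0.1   0.24  0.25]
block ((-74.81648254394531, -1.8017215728759766), (56.515743255615234, 46.109073638916016), 0.17557676136493683) 4228
stud 1 0 
stud -1 226 [ -5.5 -42.7  17.1]
plate top edge x [-8.53609837 -7.20453646] z 8.25362513618406
bar 1427 [-126.5    0.6   73.4] cw deg 70.9
block ((-73.74668884277344, -2.2001571655273438), (45.629371643066406, 57.77250671386719), 89.31787109375) 186
stud 1 19 [ 1.4 41.4 17.3]
stud -1 17 [  0.5 -42.9  16.5]
plate top edge x [16.39362726 17.51340492] z 8.045728747309283
bar 79 [-120.9    1.9   73.3] cw deg 69.1
setup 0.0
wrench 0.24523809523809523
```

```bash
python3 -c "
from h import *
print(arm.sign_off())"
```

```text
the job is handed in; nothing more can be done
None
```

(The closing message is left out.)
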